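# Put the elements of a yagi aerial on its boom in the right order

## Task

Finish the yagi aerial that lies across the desk: its driven element, the folded copper loop with the feed box, is already on the boom. Put the longest loose element, the reflector, in the end saddle right next to the driven element, and the three directors in the saddles on the other side of it, the longest of them next to the driven element and the shortest at the far end. Each one must sit fully down in its saddle, standing square across the boom, and be let go; leave the multimeter and the tape where they are.

Things in the scene. Friction and masses are not known exactly. Their poses are not given: they have to be found in the camera images.
- element_red: loose reflector: 6 mm aluminium tube, 176 mm long with its red end caps (10 x 18 mm), the longest, through a black insulator at its middle. Origin: centre of the insulator's underside. Tube along y, axis 17 mm up, ends alike; insulator 20 (x) by 30 (y) by 36 mm tall (top 14 mm: 26 in y), screw on top. Grip it across x, on its upper 20 mm: the lower 12 mm goes between a saddle's ears. 45 g, varies
- element_yellow: loose first director: 6 mm aluminium tube, 140 mm long with its yellow end caps (10 x 18 mm), second longest, through a black insulator at its middle. Origin: centre of the insulator's underside. Tube along y, axis 17 mm up, ends alike; insulator 20 (x) by 30 (y) by 36 mm tall (top 14 mm: 26 in y), screw on top. Grip it across x, on its upper 20 mm: the lower 12 mm goes between a saddle's ears. 45 g, varies
- element_green: loose second director: 6 mm aluminium tube, 116 mm long with its green end caps (10 x 18 mm), third longest, through a black insulator at its middle. Origin: centre of the insulator's underside. Tube along y, axis 17 mm up, ends alike; insulator 20 (x) by 30 (y) by 36 mm tall (top 14 mm: 26 in y), screw on top. Grip it across x, on its upper 20 mm: the lower 12 mm goes between a saddle's ears. 45 g, varies
- element_blue: loose third director: 6 mm aluminium tube, 92 mm long with its blue end caps (10 x 18 mm), shortest, through a black insulator at its middle. Origin: centre of the insulator's underside. Tube along y, axis 17 mm up, ends alike; insulator 20 (x) by 30 (y) by 36 mm tall (top 14 mm: 26 in y), screw on top. Grip it across x, on its upper 20 mm: the lower 12 mm goes between a saddle's ears. 45 g, varies
- driven: driven element, fixed on the boom: flat folded loop of 6 mm copper tube, 162 (y, across the boom) by 26 mm, axis 18 mm up, in a grey feed box 38 x 48 x 30 mm with a coax socket to 42 mm height. Origin: centre of the box's underside, on the boom's top, 32 mm above the desk; x along the boom. It is 70 mm left or right of the middle saddle (varies); the one end saddle 70 mm beyond it is the reflector's
- saddle_mid: black saddle fixed at the boom's middle. Origin: centre of its underside, on the boom's top, 32 mm above the desk; x along the boom, y across, z up. Floor 3 mm above the origin, 26 (x) by 45 mm (y) between four ears: an insulator has 3 mm (x) and 7.5 mm (y) play a side. Ears end 15 mm above the origin, flared by 3.5 mm to lead in. A seated element's origin is 3 mm above this origin, its y along this y, either way
- saddle_inner: saddle like the middle one, between it and an end saddle, 70 mm from either, on the side away from the driven element (left or right, varies). The boom is a 20 mm square aluminium tube, 362 mm long, fixed in two grey feet (26 x 90 mm, 12 mm high) 105 mm either side of its middle; it lies roughly across the desk, left to right
- saddle_left: saddle like the middle one, at the boom's end on the robot's left, 140 mm from the middle saddle
- saddle_right: saddle like the middle one, at the boom's end on the robot's right, 140 mm from the middle saddle
- multimeter: bystander: dark grey handheld multimeter, 138 x 68 x 41 mm, lying beyond the right end of the boom; origin at the centre of its underside. Not to be moved
- tape_electrical: bystander: roll of black electrical tape lying flat, 62 x 60 x 19 mm, right of the boom; origin at the centre of its underside. Not to be moved
Not all that is in view belongs to the job. What is shaped like the element_yellow but turquoise is not meant.

How it is judged:
At the end, for the whole second after the job is handed in: Red element in the end saddle beside the driven element; on its other side, going outward, yellow, green, blue. Each within 5 mm (along the boom) and 9 mm (across) of its saddle's centre, on its floor (origin under 5.5 mm above the saddle's), upright (0.08 rad), across the boom (0.25 rad), at rest (x of element_yellow in the frame of saddle_mid between -0.005 and 0.005 m and y of element_yellow in the frame of saddle_mid between -0.009 and 0.009 m and z of element_yellow in the frame of saddle_mid below 0.0055 m and angle between each of element_yellow, element_green's own z axis and vertical below 0.08 rad and angle between the y axis of element_yellow and the y axis of saddle_mid, either way round below 0.25 rad and x of element_green in the frame of saddle_inner between -0.005 and 0.005 m and y of element_green in the frame of saddle_inner between -0.009 and 0.009 m and z of element_green in the frame of saddle_inner below 0.0055 m and angle between the y axis of element_green and the y axis of saddle_inner, either way round below 0.25 rad and ((x of driven in the frame of saddle_mid below 0 m and x of element_red in the frame of saddle_right between -0.005 and 0.005 m and y of element_red in the frame of saddle_right between -0.009 and 0.009 m and z of element_red in the frame of saddle_right below 0.0055 m and angle between each of element_red, element_blue's own z axis and vertical below 0.08 rad and angle between the y axis of element_red and the y axis of saddle_right, either way round below 0.25 rad and x of element_blue in the frame of saddle_left between -0.005 and 0.005 m and y of element_blue in the frame of saddle_left between -0.009 and 0.009 m and z of element_blue in the frame of saddle_left below 0.0055 m and angle between the y axis of element_blue and the y axis of saddle_left, either way round below 0.25 rad) or (x of driven in the frame of saddle_mid above 0 m and x of element_red in the frame of saddle_left between -0.005 and 0.005 m and y of element_red in the frame of saddle_left between -0.009 and 0.009 m and z of element_red in the frame of saddle_left below 0.0055 m and angle between each of element_red, element_blue's own z axis and vertical below 0.08 rad and angle between the y axis of element_red and the y axis of saddle_left, either way round below 0.25 rad and x of element_blue in the frame of saddle_right between -0.005 and 0.005 m and y of element_blue in the frame of saddle_right between -0.009 and 0.009 m and z of element_blue in the frame of saddle_right below 0.0055 m and angle between the y axis of element_blue and the y axis of saddle_right, either way round below 0.25 rad)) and linear speed of each of element_red, element_yellow, element_green, element_blue below 0.01 m/s and angular speed of each of element_red, element_yellow, element_green, element_blue below 0.1 rad/s); the robot touches nothing.
It fails at once if the multimeter is pushed from its place (more than 15 mm) (distance of multimeter from where it was at the start of the episode above 0.015 m).
It fails at once if the roll of tape is pushed from its place (more than 15 mm) (distance of tape_electrical from where it was at the start of the episode above 0.015 m).
It also fails if it takes over 99 s, if anything falls off the work surface, if the arm or the gripper's body presses on something with over 40 N, if the wrist force passes 120 N, or if a joint passes its speed limit or range.

## Robot

A 7-joint arm with a two-finger parallel gripper is mounted at the origin on a cart in front of the work surface, level with it; the furniture and walls round the work are solid. World frame = base frame: x ahead of the robot, y to its left, z up, the work surface at z = 0. Lengths are in m, angles in rad, forces in N, time in s.
With the tool pointing down it reaches from about 0.425 to 0.875 m from the base axis. Payload 4.7 kg.
Tool frame: the origin (TCP) lies midway between the tips of the shut fingers; the grasp point (between the pads) lies 19 mm behind it (ctrl.grip_point_offset is the distance from the TCP to the grasp point, in m); z points along the fingers, y is the line along which they close (so a half turn about z gives the same grasp; the last joint's range is limited). The gripper opens to 87 mm and grips with 3 to 60 N. Pads are 19 mm wide; open, the fingers measure 117 mm over their backs; the gripper's body (75 mm by 190 mm) begins 51 mm behind the grasp point.
Start: joints at [-1.23, 0.321, -0.07, 1.45, 0.023, 1.371, -0.057], TCP at [0.209, 0.616, 0.223] pointing down, gripper open.
Joint ranges: [-2.86, 2.86], [-0.3, 2.09], [-1.38, 1.24], [0.06, 2.45], [-1.56, 4.7], [0.09, 2.05], [-2.69, 2.69]. Speed limits (rad/s): [2.57, 2.57, 3.14, 3.14, 3.14, 3.14, 3.14].

## Interface

Orientations are given as a rotation vector (axis times angle).
In Python, from bench import ctrl gives the robot as it stands.
- The arm moves only by the tool move_arm, never from a script. Its argument "increments" is text: rows parted by semicolons, each of 7 numbers parted by spaces: the shift along the world's x, y, z in mm, then the turn, a rotation vector about the world's x, y, z in degrees, then the closure in counts, from 0 (fully open) to 255 (shut). A call has exactly 8 rows; each row shifts and turns the commanded pose from where the row before left it; what a row does not reach is not made up. A row lasts 1/12 s, in which the tool goes at most 41.7 mm and 7.16 degrees, less where a joint would pass 70% of its speed; a pose out of reach is approached as far as the arm can. A call with a gripper value outside its range is refused whole. The fingers move at their own pace and stop on an object; "grip_force" is the grip in N (left out, the last holds). Time passes only in rows, so rows that do not move let the fingers close, or fill a call up. It gives the time, the measured TCP pose, the force, the opening and the grip force at its end, in the units of the state.
- ctrl.get_state(): the state, without advancing time (a new reading comes with each control period).
- ctrl.get_image(name): name is "side" or "top" or "wrist"; returns a dict with "frame" (400x640x3 uint8, red, green, blue), "depth" (400x640 float32, m along the optical axis (not along the pixel's ray), 0 where there is no reading), "fx", "fy", "cx", "cy" (pixels), "position" and "orientation" of the camera in the world. Camera axes: x right, y down, z forward; pixel columns grow to the right and rows downward; lengths in m; the calibration is good to about 2 mm. A picture is of the moment at which its call begins.
- ctrl.close_job(): hands the job in; it is judged then, once.
Trained networks look in a picture, given as the dict that the camera call returned (one of the last four; its "shot" number tells which), for a name from the list of things; names that differ only in an ending like _2 or _b are one class to them, and where a whole thing is asked for, a point or a joint stands for the part that bears it (a point fixed in the world has none). Each returns a list of dicts, best first, with "score" (0 to 1); they miss things now and then, are a little off and sometimes report something else, mostly with a low value. They report only what shows in the picture. A call takes as long as a camera call. They do not tell look-alikes from the thing itself.
- ctrl.find_in(target, picture): "centre" ([x, y, z] in m, in world coordinates, good to about 4 mm: the middle of the surface that is visible of it).
- ctrl.silhouettes(target, picture): "region" (400x640 bool, what is visible of it).
The state is a dict: "time": time; "joint_positions": joint angles; "qd": joint speeds; "joint_torque": joint torques, N m; "position": TCP position; "tool_rot": TCP orientation; "ft_force": force on the tool from outside, world axes, zero at the start; "torque": the same for the moment, N m; "grip_width": opening from 0.0 (shut) to 1.0 (fully open); "grip_force": force on a finger pad.
Only numpy, scipy, OpenCV 4.12 (cv2) and the standard library are available. Lean on these libraries where they do the work, as an engineer would, in place of code of your own. Each camera call takes 0.05 s, during which the arm holds its last target. There are 200 camera calls.

## Working session

There is one attempt and no reset: what is moved stays moved. The work goes in short steps, Python scripts to look and compute and a tool call to move; the robot and the scene stay as the last step left them, time stands still between calls to the robot, and variables do not carry over. Pictures are saved under pics/ and viewed, at most 14 in all, crops included, and the job is handed in when it is done.

Besides the shell and the picture viewer there is one more tool, called as name(argument=value, ...) on one line, values as JSON. move_arm: Moves the arm, as the interface text tells. Its arguments: {"type":"object","properties":{"increments":{"type":"string"},"grip_force":{"type":"number"}},"required":["increments"]}

```bash
mkdir -p pics; python3 - <<'E'
from bench import ctrl
import cv2
for n in ("top","side"):
    p=ctrl.get_image(n); cv2.imwrite(f"pics/{n}0.png",p["frame"][:,:,::-1])
    print(n,p["position"],p["orientation"],p["fx"])
    for t in ["element_red","element_yellow","element_green","element_blue","driven","saddle_mid","saddle_inner","multimeter","tape_electrical"]:
        print(t,[(d["centre"],round(d["score"],2)) for d in ctrl.find_in(t,p)][:4])
print(ctrl.get_state())
E
```

```text
top [0.34537944 0.08267211 1.2059065 ] [-2.1240714   2.11275457 -0.17737223] 375.01989311476433
element_red [([0.433, -0.1725, 0.0167], 0.52)]
element_yellow [([0.4408, 0.013, 0.0188], 0.71), ([0.4616, 0.5875, 0.0204], 0.63), ([0.6455, -0.3863, 0.0335], 0.63)]
element_green [([0.4308, 0.1957, 0.0243], 0.58), ([0.6452, -0.3842, 0.0299], 0.37)]
element_blue [([0.4403, 0.0101, 0.0197], 0.55)]
driven []
saddle_mid [([0.6102, -0.0992, 0.0323], 0.45)]
saddle_inner [([0.5943, -0.0342, 0.0321], 0.65)]
multimeter [([0.6446, -0.3827, 0.0327], 0.72)]
tape_electrical [([0.5374, -0.3809, 0.0236], 0.59)]
side [ 0.00541972 -0.73613317  0.80492819] [-2.137105    0.67496607 -0.31206095] 398.7657094391763
element_red [([0.4247, -0.1904, 0.0198], 0.69)]
element_yellow [([0.5346, -0.3916, 0.0195], 0.59), ([0.4523, 0.5912, 0.0188], 0.52)]
element_green [([0.6069, -0.1789, 0.0499], 0.55), ([0.4347, 0.182, 0.0198], 0.43)]
element_blue [([0.4339, 0.0028, 0.026], 0.42)]
driven [([0.612, -0.1772, 0.0517], 0.82)]
saddle_mid [([0.603, -0.0992, 0.0309], 0.49)]
saddle_inner [([0.5958, -0.0347, 0.0347], 0.6)]
multimeter []
tape_electrical [([0.5353, -0.3908, 0.0201], 0.74), ([0.4323, 0.1825, 0.0221], 0.4)]
{'time': 1.0, 'joint_positions': array([-1.22995001,  0.3209692 , -0.07009363,  1.4505085 ,  0.02259768,
        1.37080404, -0.05689135]), 'qd': array([-0.00090587,  0.00063584,  0.00046143,  0.00036843, -0.00052517,
        0.00145416, -0.00175903]), 'joint_torque': array([ 4.80867602e-04, -4.91128707e+01, -4.02810825e-01, -3.12770784e+01,
       -6.36539957e-02,  3.36728746e-02,  1.77340672e-05]), 'position': array([0.20865782, 0.6156148 , 0.22260222]), 'tool_rot': array([5.10928887e-01, 3.09970607e+00, 1.41060799e-04]), 'ft_force': array([ 0.27257873, -0.36610888,  0.73701937]), 'torque': array([ 0.03429117,  0.02986399, -0.04784971]), 'grip_force': 0.0, 'grip_width': 0.9994079980568263}
```

View pics/top0.png

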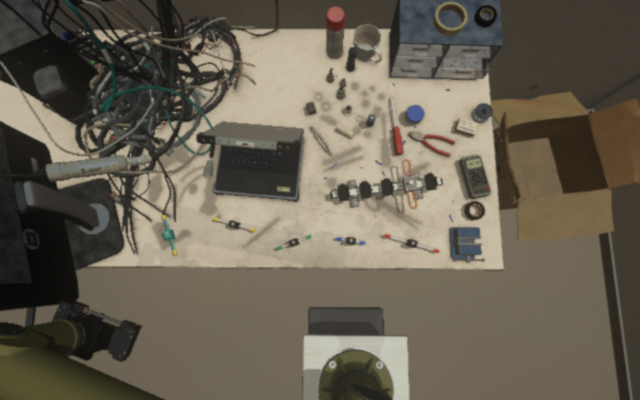

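View pics/side0.png

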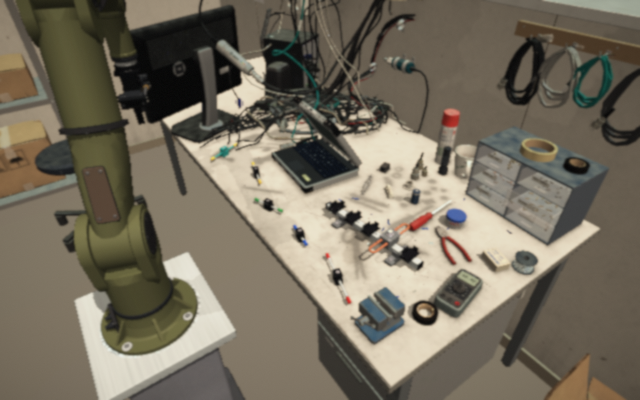

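The top view shows red at (411,243), blue (350,241), green (293,242), yellow (234,224), and the turquoise decoy at (169,237). The driven loop is at (409,185), so the reflector goes in the right saddle (432,182), then mid (388,186), inner (366,188) and left (343,192).

```bash
cat > h.py <<'E'
import numpy as np, cv2
from scipy.spatial.transform import Rotation as R
from bench import ctrl
def ray(p,u,v,z):
    d=R.from_rotvec(p["orientation"]).apply([(u-p["cx"])/p["fx"],(v-p["cy"])/p["fy"],1.0])
    c=np.array(p["position"]); return c+d*(z-c[2])/d[2]
def proj(p,X):
    q=R.from_rotvec(p["orientation"]).inv().apply(np.array(X)-p["position"])
    return q[0]/q[2]*p["fx"]+p["cx"], q[1]/q[2]*p["fy"]+p["cy"]
HUE={"red":[(0,8),(172,180)],"yellow":[(22,32)],"green":[(50,80)],"blue":[(105,125)]}
def blobs(p,col,roi=None,s=110,v=60,minA=8):
    h=cv2.cvtColor(p["frame"],cv2.COLOR_RGB2HSV); m=np.zeros(h.shape[:2],np.uint8)
    for a,b in HUE[col]: m|=cv2.inRange(h,(a,s,v),(b,255,255))
    if roi is not None:
        k=np.zeros_like(m); k[roi[1]:roi[3],roi[0]:roi[2]]=255; m&=k
    n,_,st,c=cv2.connectedComponentsWithStats(m)
    return sorted([(int(st[i,4]),c[i]) for i in range(1,n) if st[i,4]>=minA],key=lambda t:-t[0])
def tool():
    s=ctrl.get_state(); M=R.from_rotvec(s["tool_rot"]).as_matrix()
    return s["time"],s["position"],np.degrees(np.arctan2(M[1,1],M[0,1])),M[:,2]
E
python3 - <<'E'
from h import *
p=ctrl.get_image("top")
R0={"red":(380,225,445,260),"blue":(330,230,372,250),"green":(268,228,318,255),"yellow":(205,210,262,240)}
for c,r in R0.items():
    b=blobs(p,c,r,s=80,minA=4); print(c,[(a,np.round(q,1)) for a,q in b])
    if len(b)>=2:
        A,B=[ray(p,*q[1],0.017) for q in b[:2]]; d=A-B
        print("  mid",(A+B)/2,"len",np.hypot(*d[:2]),"tube deg",np.degrees(np.arctan2(d[1],d[0]))%180)
print(tool())
for n in ["saddle_mid","driven","element_blue"]:
    for d in ctrl.silhouettes(n,p)[:6]:
        ys,xs=np.nonzero(d["region"]); print(n,d["score"],xs.mean(),ys.mean(),len(xs))
for uv in [(343,192),(366,188),(388,186),(432,182)]: print(uv,ray(p,*uv,0.047))
f=p["frame"][150:270,200:500]; cv2.imwrite("pics/c1.png",cv2.resize(f,None,fx=2.66,fy=2.66,interpolation=cv2.INTER_CUBIC)[:,:,::-1])
E
```

```text
red [(20, array([387.4, 235.6])), (17, array([436.2, 250.5]))]
  mid [ 0.4305694  -0.17856794  0.017     ] len 0.15804313338134285 tube deg 73.15974178059638
blue [(10, array([339. , 238.5])), (10, array([362. , 242.5]))]
  mid [0.43752983 0.01375302 0.017     ] len 0.07350935459405628 tube deg 80.44817280567996
green [(11, array([308.1, 236.8])), (11, array([278.8, 247.6]))]
  mid [0.43110312 0.1939148  0.017     ] len 0.09830436935903539 tube deg 110.62143168653613
yellow [(25, array([215.8, 218.8])), (19, array([252.1, 229.4]))]
  mid [0.48780094 0.38610258 0.017     ] len 0.12280384867718332 tube deg 74.1296249254784
(1.05, array([0.20866925, 0.6156091 , 0.22256414]), np.float64(71.27878290935006), array([ 6.48767543e-05,  4.04436966e-05, -9.99999997e-01]))
saddle_mid 0.72 386.70238095238096 186.70238095238096 168
saddle_mid 0.22 294.8 241.3 90
driven 0.62 408.8635097493036 183.26462395543174 359
element_blue 0.72 430.2760416666667 181.44270833333334 192
element_blue 0.56 350.33613445378154 240.21008403361344 119
(343, 192) [0.58762949 0.03804585 0.047     ]
(366, 188) [ 0.60078465 -0.03455358  0.047     ]
(388, 186) [ 0.60748125 -0.10398882  0.047     ]
(432, 182) [ 0.62087743 -0.24289011  0.047     ]
```

View pics/c1.png

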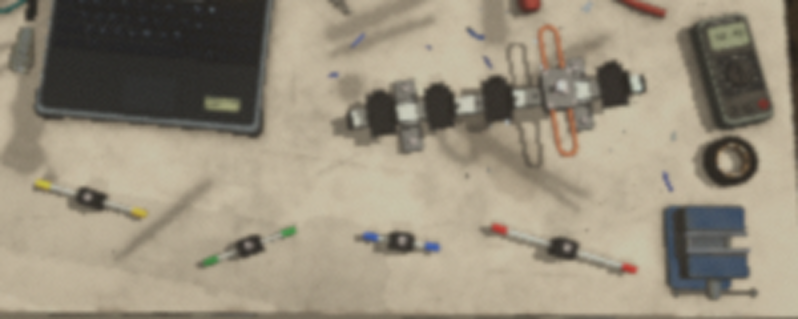

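move_arm(increments="17 -14 -4 0 0 -5.5 110;17 -14 -4 0 0 -5.5 110;17 -14 -4 0 0 -5.5 110;17 -14 -4 0 0 -5.5 110;17 -14 -4 0 0 -5.5 110;17 -14 -4 0 0 -5.5 110;17 -14 -4 0 0 -5.5 110;17 -14 -4 0 0 -5.5 110", grip_force=20)

```text
time: 1.87
position: [0.3454, 0.5029, 0.1905]
tool_rot: [-1.641, -2.679, -0.0]
ft_force: [0.3, -0.1, -1.1]
grip_width: 0.58
grip_force: 0.0
```

move_arm(increments="17 -14 -4 0 0 -5.5 110;17 -14 -4 0 0 -5.5 110;17 -14 -4 0 0 -5.5 110;17 -14 -4 0 0 -5.5 110;17 -14 -4 0 0 -5.5 110;17 -14 -4 0 0 -5.5 110;17 -14 -4 0 0 -5 110;0 0 0 0 0 0 110")

```text
time: 2.53
position: [0.4681, 0.4004, 0.1619]
tool_rot: [2.426, 1.989, -0.001]
ft_force: [-0.0, -1.5, 0.6]
grip_width: 0.568
grip_force: 0.0
```

```bash
python3 - <<'E'
from h import *
print(tool())
p=ctrl.get_image("wrist"); cv2.imwrite("pics/w1.png",p["frame"][:,:,::-1])
for c in ["yellow"]:
    b=blobs(p,c,minA=15); print(c,[(a,np.round(q,1),np.round(ray(p,*q,.017),4)) for a,q in b[:5]])
print(p["position"],tool())
E
```

```text
(2.5333, array([0.46805396, 0.40036626, 0.16191896]), np.float64(-11.319977061175571), array([ 0.00218896, -0.00357643, -0.99999121]))
yellow [(119, array([348.4, 141.8]), array([0.506 , 0.4442, 0.017 ]))]
[0.48065863 0.46580694 0.32465556] (2.5833, array([0.46596487, 0.40278074, 0.1622373 ]), np.float64(-10.998922998639578), array([ 7.81846793e-04, -1.77290763e-03, -9.99998123e-01]))
```

View pics/w1.png

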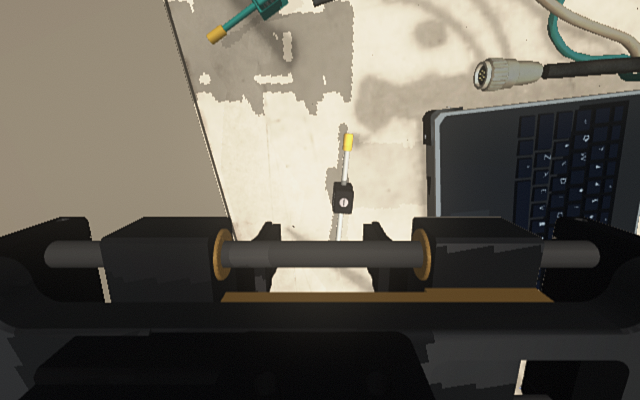

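Screw of yellow at (343,203), its near cap at (348,142). This agrees with the top-camera estimate, so I'll descend and grip.

move_arm(increments="6 -5 0 0 0 -2.5 110;6 -5 0 0 0 -2.5 110;6 -5 -10 0 0 0 110;6 -5 -25 0 0 0 110;0 0 -30 0 0 0 110;0 0 -30 0 0 0 110;0 0 -30 0 0 0 110;0 0 -21 0 0 0 110")

```text
time: 3.25
position: [0.4855, 0.3853, 0.0131]
tool_rot: [-2.501, -1.901, 0.006]
ft_force: [-0.2, -0.9, -0.5]
grip_width: 0.571
grip_force: 0.0
```

move_arm(increments="0 0 0 0 0 0 110;0 0 0 0 0 0 255;0 0 0 0 0 0 255;0 0 0 0 0 0 255;0 0 0 0 0 0 255;0 0 0 0 0 0 255;0 0 0 0 0 0 255;0 0 5 0 0 0 255")

```text
time: 3.92
position: [0.4873, 0.3854, 0.0215]
tool_rot: [2.504, 1.897, -0.001]
ft_force: [-0.2, 0.1, -1.8]
grip_width: 0.226
grip_force: 20.0
```

move_arm(increments="0 0 25 0 0 0 255;0 -10 30 0 0 -3 255;0 -20 30 0 0 -4 255;1 -30 30 0 0 -4.5 255;1 -30 15 0 0 -4.5 255;1 -30 0 0 0 -4.5 255;1 -30 0 0 0 -4.5 255;1 -30 0 0 0 -4.5 255")

```text
time: 4.58
position: [0.4927, 0.2048, 0.152]
tool_rot: [-2.906, -1.191, -0.002]
ft_force: [0.9, -0.1, -0.5]
grip_width: 0.228
grip_force: 20.0
```

move_arm(increments="1 -30 0 0 0 -4.5 255;1 -30 0 0 0 -4.5 255;1 -30 0 0 0 -4.5 255;1 -30 0 0 0 -4.5 255;1 -30 0 0 0 -4.5 255;1 -30 0 0 0 -4.5 255;1 -30 0 0 0 -4.5 255;1 -30 0 0 0 -4.5 255")

```text
time: 5.25
position: [0.5004, -0.0353, 0.1515]
tool_rot: [-3.132, -0.234, -0.001]
ft_force: [-0.0, -0.2, -0.5]
grip_width: 0.227
grip_force: 20.0
```

move_arm(increments="0 -30 0 0 0 -1.8 255;0 -20 0 0 0 0 255;0 -16 0 0 0 0 255;0 0 0 0 0 0 255;0 0 0 0 0 0 255;0 0 0 0 0 0 255;0 0 0 0 0 0 255;0 0 0 0 0 0 255")

```text
time: 5.92
position: [0.5008, -0.0984, 0.151]
tool_rot: [-3.135, -0.195, 0.0]
ft_force: [-0.0, -0.6, 0.2]
grip_width: 0.225
grip_force: 20.0
```

```bash
python3 - <<'E'
from h import *
print(tool())
p=ctrl.get_image("wrist"); cv2.imwrite("pics/w2.png",p["frame"][:,:,::-1])
t=ctrl.get_image("top"); 
for n in ["saddle_mid"]:
  for q in (p,t):
    for d in ctrl.silhouettes(n,q)[:6]:
        ys,xs=np.nonzero(d["region"]); print(n,d["score"],xs.mean(),ys.mean(),xs.min(),xs.max(),ys.min(),ys.max())
for y in (0.038,-.0345,-.103,-.172,-.242): print(np.round(proj(p,[.607-(y+.103)*.12,y,.035]),0))
E
```

```text
(5.9167, array([ 0.50077956, -0.09839368,  0.15101357]), np.float64(-82.89120666804492), array([-1.55551649e-04,  3.60149506e-04, -9.99999923e-01]))
saddle_mid 0.79 340.38199127330427 80.41293137643792 319 362 45 114
saddle_mid 0.21 422.8663090571487 80.79017949246956 396 451 0 171
saddle_mid 0.53 386.292817679558 185.00552486187846 380 393 177 192
[186.  82.]
[266.  82.]
[342.  83.]
[417.  83.]
[494.  83.]
```

View pics/w2.png

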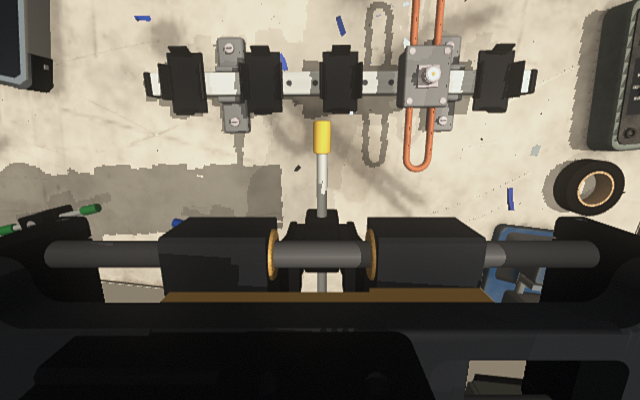

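The wrist view shows the saddles at columns ~185, 265, 340 and 495, row ~80. The boom is parallel to the image rows, and the held yellow element shows its cap at (322,137).

```bash
cat >> h.py <<'E'
def saddles(p,cols,ends,r0=55,r1=110):
    g=p["frame"].astype(int); h=cv2.cvtColor(p["frame"],cv2.COLOR_RGB2HSV)
    return
E
python3 - <<'E'
from h import *
p=ctrl.get_image("wrist"); h=cv2.cvtColor(p["frame"],cv2.COLOR_RGB2HSV)
for c in (157,215,300,372,472,523): print(c,[tuple(int(x) for x in h[r,c,1:]) for r in range(60,106,2)])
g=cv2.cvtColor(p["frame"],cv2.COLOR_RGB2GRAY)
for r in (76,84): print(r,[int(x) for x in g[r,140:152]],[int(x) for x in g[r,526:540]])
# dark runs on row 65 and 100 (saddle sides)
for r in (62,70,95,102):
    d=(g[r,150:530]<60).astype(int); e=np.flatnonzero(np.diff(d))+151; print(r,e)
print(proj(p,[.607,-.103,.032]))
E
```

```text
157 [(43, 214), (46, 190), (37, 41), (41, 50), (49, 57), (52, 83), (38, 100), (28, 117), (28, 157), (28, 175), (27, 172), (27, 171), (18, 242), (13, 239), (15, 238), (16, 236), (15, 237), (23, 226), (40, 64), (48, 102), (44, 197), (42, 231), (41, 229)]
215 [(48, 132), (49, 134), (42, 224), (33, 156), (23, 146), (26, 127), (25, 166), (12, 235), (11, 233), (12, 233), (14, 233), (14, 233), (14, 233), (13, 233), (14, 233), (15, 233), (11, 236), (24, 179), (37, 75), (49, 125), (51, 131), (52, 128), (53, 126)]
300 [(41, 220), (40, 222), (40, 221), (42, 218), (43, 212), (44, 207), (13, 224), (23, 226), (20, 227), (21, 227), (22, 223), (22, 223), (21, 223), (21, 223), (21, 226), (20, 228), (22, 219), (28, 110), (45, 85), (53, 105), (55, 102), (53, 101), (53, 125)]
372 [(44, 201), (44, 199), (46, 205), (49, 125), (50, 122), (37, 152), (19, 234), (18, 229), (18, 230), (18, 229), (21, 226), (22, 224), (20, 228), (21, 227), (19, 229), (17, 231), (23, 214), (32, 64), (49, 120), (51, 129), (48, 127), (48, 127), (50, 128)]
472 [(43, 215), (42, 219), (42, 220), (41, 219), (45, 221), (35, 168), (30, 
[... 349 characters left out ...]
28), (48, 163), (39, 230), (38, 226), (39, 226), (39, 227), (39, 228)]
76 [210, 214, 108, 45, 46, 52, 51, 41, 61, 212, 239, 233] [237, 244, 248, 85, 41, 53, 63, 57, 50, 92, 221, 220, 216, 216]
84 [208, 210, 140, 80, 45, 50, 53, 51, 43, 53, 182, 240] [245, 189, 61, 43, 57, 63, 56, 52, 124, 226, 226, 223, 226, 225]
62 [167 201 243 279 319 320 321 357 359 361 398 404 477 485 486 492 494 495
 497 499 507 509 510 513 514 523]
70 [158 202 237 280 318 362 397 403 475 484 489 492 493 494 505 522]
95 [152 161 201 203 205 239 282 296 297 298 299 318 361 396 402 472 480 501
 518]
102 [172 206 234 243 246 281 322 356 396 401 473 474 505 506]
(np.float64(340.1587877978314), np.float64(83.06955835798703))
```

```bash
python3 - <<'E'
from h import *
p=ctrl.get_image("wrist")
a,b=ray(p,149.5,84,.032),ray(p,528,80.5,.032); print(a,b,(a+b)/2,np.linalg.norm(a-b),np.degrees(np.arctan2(*(b-a)[1::-1])))
a,b=ray(p,215,83.5,.032),ray(p,523,80.5,.032); print(a,b,np.degrees(np.arctan2(*(b-a)[1::-1])))
for z in (.035,.047): print(z,ray(p,318,80,z),ray(p,361.5,80,z), ray(p,340,80,z))
print(p["position"],R.from_rotvec(p["orientation"]).as_matrix()[:,2])
# held cap position
b=blobs(p,"yellow",minA=15); s=tool(); z=s[1][2]-.0165+.017
print([(n,ray(p,*q,z)) for n,q in b[:2]],s[:3])
E
```

```text
[0.58473447 0.07191846 0.032     ] [ 0.63026316 -0.27506779  0.032     ] [ 0.60749881 -0.10157467  0.032     ] 0.34996045201272513 -82.52482059277027
[0.59253922 0.01173261 0.032     ] [ 0.62970213 -0.27048487  0.032     ] -82.49834981184898
0.035 [ 0.6066895  -0.08262617  0.035     ] [ 0.61151646 -0.12205639  0.035     ] [ 0.60913072 -0.10256785  0.035     ]
0.047 [ 0.60493326 -0.08298068  0.047     ] [ 0.60955257 -0.12071467  0.047     ] [ 0.60726946 -0.1020645   0.047     ]
[ 0.56586414 -0.090867    0.31395047] [-0.24033648 -0.0294474  -0.97024287]
[(386, array([ 0.56065375, -0.09237411,  0.1515162 ]))] (6.2167, array([ 0.50068404, -0.0995667 ,  0.1510162 ]), np.float64(-82.99754265622241))
```

move_arm(increments="15 0 0 0 0 0.5 255;20 0 0 0 0 0 255;25 -1 0 0 0 0 255;22 -1 0 0 0 0 255;15 0 0 0 0 0 255;10 0 0 0 0 0 255;0 0 -20 0 0 0 255;0 0 -20 0 0 0 255")

```text
time: 6.88
position: [0.6095, -0.102, 0.1114]
tool_rot: [3.134, 0.206, 0.004]
ft_force: [-0.2, 0.6, -1.8]
grip_width: 0.23
grip_force: 20.0
```

move_arm(increments="0 0 -20 0 0 0 255;0 0 -10 0 0 0 255;0 0 -8 0 0 0 255;0 0 -8 0 0 0 255;0 0 -8 0 0 0 255;0 0 -6 0 0 0 255;0 0 0 0 0 0 255;0 0 0 0 0 0 255")

```text
time: 7.55
position: [0.6084, -0.102, 0.0517]
tool_rot: [3.135, 0.205, 0.003]
ft_force: [-0.7, -0.4, 0.6]
grip_width: 0.226
grip_force: 20.0
```

move_arm(increments="0 0 0 0 0 0 126;0 0 0 0 0 0 126;0 0 0 0 0 0 126;0 0 15 0 0 0 126;0 0 25 0 0 0 126;0 0 30 0 0 0 126;0 0 30 0 0 0 110;-5 10 0 0 0 6 110")

```text
time: 8.22
position: [0.6066, -0.0954, 0.1576]
tool_rot: [3.117, 0.364, 0.016]
ft_force: [0.8, -0.8, 0.1]
grip_width: 0.548
grip_force: 0.0
```

move_arm(increments="-11 18 0 0 0 6 110;-11 18 0 0 0 6 110;-11 18 0 0 0 6 110;-11 18 0 0 0 6 110;-11 18 0 0 0 6 110;-11 18 0 0 0 6 110;-11 18 0 0 0 6 110;-11 18 0 0 0 6 110")

```text
time: 8.88
position: [0.514, 0.0529, 0.1511]
tool_rot: [-2.696, -1.612, -0.001]
ft_force: [0.4, 0.8, -0.6]
grip_width: 0.568
grip_force: 0.0
```

move_arm(increments="-11 18 0 0 0 6 110;-11 18 0 0 0 6 110;-11 18 0 0 0 6 110;-11 18 0 0 0 6 110;-11 18 0 0 0 6 110;-11 18 0 0 0 6 110;-11 18 0 0 0 6 110;0 0 0 0 0 0 110")

```text
time: 9.55
position: [0.4352, 0.1822, 0.151]
tool_rot: [-1.932, -2.475, -0.001]
ft_force: [-0.4, 0.5, -0.2]
grip_width: 0.567
grip_force: 0.0
```

```bash
python3 - <<'E'
from h import *
p=ctrl.get_image("wrist"); print(tool())
b=blobs(p,"green",minA=15,s=80); print([(a,np.round(q,1),np.round(ray(p,*q,.017),4)) for a,q in b[:5]])
d=np.radians(110.6); print("pred", .4311+.049*np.cos(d),.1939+.049*np.sin(d))
E
```

```text
(9.6, array([0.43656349, 0.18001733, 0.15105007]), np.float64(13.701625070858045), array([-1.26121335e-04,  5.77473085e-04, -9.99999825e-01]))
[(158, array([315.9, 133.2]), array([0.415 , 0.2393, 0.017 ])), (122, array([326.9, 224.9]), array([0.45  , 0.1469, 0.017 ]))]
pred 0.4138597592281696 0.2397669172512097
```

move_arm(increments="-2 6 0 0 0 3.5 110;-2.5 7.5 0 0 0 3.5 110;0 0 -20 0 0 0 110;0 0 -30 0 0 0 110;0 0 -30 0 0 0 110;0 0 -30 0 0 0 110;0 0 -24.5 0 0 0 110;0 0 0 0 0 0 110")

```text
time: 10.27
position: [0.4301, 0.1884, 0.0123]
tool_rot: [-1.793, -2.576, 0.014]
ft_force: [-1.8, -0.3, -0.2]
grip_width: 0.57
grip_force: 0.0
```

move_arm(increments="0 0 0 0 0 0 255;0 0 0 0 0 0 255;0 0 0 0 0 0 255;0 0 0 0 0 0 255;0 0 0 0 0 0 255;0 0 0 0 0 0 255;0 0 0 0 0 0 255;0 0 15 0 0 0 255")

```text
time: 10.93
position: [0.4315, 0.1908, 0.03]
tool_rot: [-1.79, -2.58, 0.006]
ft_force: [-1.3, -1.0, -0.9]
grip_width: 0.229
grip_force: 20.0
```

move_arm(increments="0 0 30 0 0 0 255;0 0 30 0 0 -4 255;4 -14 30 0 0 -6 255;4 -14 28 0 0 -6 255;4 -14 0 0 0 -6 255;4 -14 0 0 0 -6 255;4 -14 0 0 0 -6 255;4 -14 0 0 0 -6 255")

```text
time: 11.6
position: [0.4572, 0.107, 0.1497]
tool_rot: [-2.57, -1.806, -0.001]
ft_force: [-0.7, 0.9, -0.3]
grip_width: 0.228
grip_force: 20.0
```

move_arm(increments="4 -14 0 0 0 -6 255;4 -14 0 0 0 -6 255;4 -14 0 0 0 -6 255;4 -14 0 0 0 -6 255;4 -14 0 0 0 -6 255;4 -14 0 0 0 -6 255;4 -14 0 0 0 -6 255;4 -14 0 0 0 -6 255")

```text
time: 12.27
position: [0.4891, -0.005, 0.1494]
tool_rot: [-3.083, -0.604, 0.0]
ft_force: [0.5, -0.6, -0.5]
grip_width: 0.227
grip_force: 20.0
```

move_arm(increments="4 -14 0 0 0 -6 255;4 -13 0 0 0 -6 255;0 0 0 0 0 -3.2 255;0 0 0 0 0 0 255;0 0 0 0 0 0 255;0 0 0 0 0 0 255;0 0 0 0 0 0 255;0 0 0 0 0 0 255")

```text
time: 12.93
position: [0.4971, -0.0308, 0.1495]
tool_rot: [-3.135, -0.202, 0.0]
ft_force: [0.9, -0.3, -0.5]
grip_width: 0.226
grip_force: 20.0
```

```bash
python3 - <<'E'
from h import *
p=ctrl.get_image("wrist"); s=tool(); print(s); cv2.imwrite("pics/w3.png",p["frame"][:,:,::-1])
z=s[1][2]+.0005
h=np.radians(s[2]+90)
for a,q in blobs(p,"green",minA=15,s=80)[:3]: print(a,q,ray(p,*q,z),ray(p,*q,z)-s[1]-.049*np.array([np.cos(h),np.sin(h),0]))
c=[ray(p,*q,.052) for a,q in blobs(p,"yellow",minA=15,s=80)[:2]]; print("yellow caps",c,np.mean(c,0),np.linalg.norm(c[0]-c[-1]))
print("inner proj",proj(p,[.5984,-.0324,.035]),proj(p,[.6075,-.1018,.071]))
E
```

```text
(12.9833, array([ 0.49710566, -0.03092727,  0.14952118]), np.float64(-82.64859562889484), array([-3.93945556e-05,  4.16417716e-05, -9.99999998e-01]))
524 [321.82251908 155.08587786] [ 0.54685257 -0.02397499  0.15002118] [0.00114969 0.00068251 0.0005    ]
yellow caps [array([ 0.54629413, -0.11163943,  0.052     ]), array([ 0.6662471 , -0.09628056,  0.052     ])] [ 0.60627061 -0.10395999  0.052     ] 0.12093224912757553
inner proj (np.float64(338.06537585701864), np.float64(87.87898905403085)) (np.float64(429.06634890268424), np.float64(81.62329690975264))
```

View pics/w3.png

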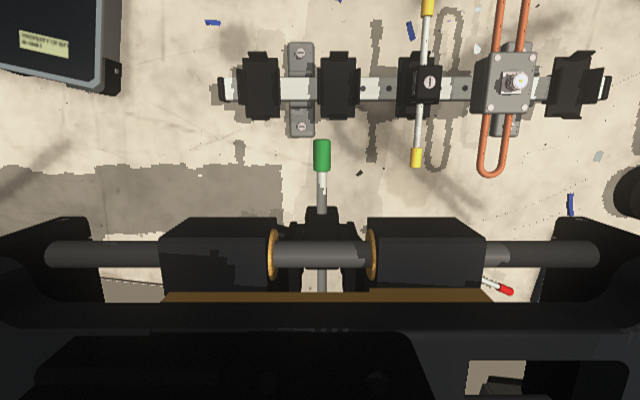

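Yellow sits centred in the mid saddle, with its screw at (429,83) as predicted. The empty inner saddle is at (338,84), also where predicted, so I'll place green there.

move_arm(increments="15 0 0 0 0 0 255;20 0 0 0 0 0 255;25 -1 0 0 0 0 255;20 -1 0 0 0 0 255;12 0 0 0 0 0 255;8 0 0 0 0 0 255;0 0 -20 0 0 0 255;0 0 -20 0 0 0 255")

```text
time: 13.65
position: [0.5985, -0.0333, 0.1101]
tool_rot: [3.135, 0.2, 0.004]
ft_force: [-1.1, 0.3, -1.3]
grip_width: 0.224
grip_force: 20.0
```

move_arm(increments="0 0 -19 0 0 0 255;0 0 -10 0 0 0 255;0 0 -8 0 0 0 255;0 0 -8 0 0 0 255;0 0 -8 0 0 0 255;0 0 -6 0 0 0 255;0 0 0 0 0 0 255;0 0 0 0 0 0 255")

```text
time: 14.32
position: [0.598, -0.0333, 0.0513]
tool_rot: [-3.135, -0.199, -0.003]
ft_force: [0.2, 0.8, 3.0]
grip_width: 0.226
grip_force: 20.0
```

move_arm(increments="0 0 0 0 0 0 126;0 0 0 0 0 0 126;0 0 0 0 0 0 126;0 0 15 0 0 0 126;0 0 25 0 0 0 126;0 0 30 0 0 0 126;0 0 30 0 0 0 110;-5 2 0 0 0 3 110")

```text
time: 14.98
position: [0.5965, -0.0324, 0.1569]
tool_rot: [3.128, 0.28, 0.017]
ft_force: [1.0, -0.3, 0.3]
grip_width: 0.549
grip_force: 0.0
```

move_arm(increments="-12 3 0 0 0 5 110;-12 3 0 0 0 5 110;-12 3 0 0 0 5 110;-12 3 0 0 0 5 110;-12 3 0 0 0 5 110;-12 3 0 0 0 5 110;-12 3 0 0 0 5 110;-12 3 0 0 0 5 110")

```text
time: 15.65
position: [0.4954, -0.0073, 0.1505]
tool_rot: [2.841, 1.341, -0.0]
ft_force: [-0.2, -0.5, -0.8]
grip_width: 0.569
grip_force: 0.0
```

move_arm(increments="-12 4 0 0 0 5 110;-12 4 0 0 0 5 110;-12 4 0 0 0 5 110;-12 4 0 0 0 5 110;-11 4 0 0 0 5 110;0 0 0 0 0 5 110;0 0 0 0 0 0 110;0 0 0 0 0 0 110")

```text
time: 16.32
position: [0.4373, 0.0126, 0.1507]
tool_rot: [2.404, 2.022, 0.001]
ft_force: [0.4, -0.0, 0.3]
grip_width: 0.568
grip_force: 0.0
```

```bash
python3 - <<'E'
from h import *
p=ctrl.get_image("wrist"); print(tool())
b=blobs(p,"blue",minA=15,s=80); print([(a,np.round(q,1),np.round(ray(p,*q,.017),4)) for a,q in b[:5]])
d=np.radians(80.4); print("pred", .4375+.037*np.cos(d),.0138+.037*np.sin(d))
E
```

```text
(16.3667, array([0.43742735, 0.01255545, 0.15066722]), np.float64(-9.875471038617473), array([ 5.47991725e-04,  3.74343712e-05, -9.99999849e-01]))
[(138, array([322.4, 154.9]), array([0.4446, 0.0502, 0.017 ])), (122, array([323.5, 223.7]), array([ 0.433 , -0.0238,  0.017 ])), (89, array([558.6,  98.1]), array([0.6834, 0.0649, 0.017 ])), (64, array([510.7,  74.5]), array([0.6372, 0.095 , 0.017 ])), (16, array([544.7, 181.7]), array([ 0.671 , -0.0179,  0.017 ]))]
pred 0.4436704436284958 0.05028185337160868
```

move_arm(increments="1.5 1 -20 0 0 1 110;0 0 -30 0 0 0 110;0 0 -30 0 0 0 110;0 0 -30 0 0 0 110;0 0 -24 0 0 0 110;0 0 0 0 0 0 110;0 0 0 0 0 0 255;0 0 0 0 0 0 255")

```text
time: 17.03
position: [0.4399, 0.0135, 0.0177]
tool_rot: [2.384, 2.044, 0.002]
ft_force: [-0.3, -0.6, 0.2]
grip_width: 0.487
grip_force: 0.0
```

move_arm(increments="0 0 0 0 0 0 255;0 0 0 0 0 0 255;0 0 0 0 0 0 255;0 0 0 0 0 0 255;0 0 0 0 0 0 255;0 0 15 0 0 0 255;0 0 30 0 0 0 255;0 0 30 0 0 0 255")

```text
time: 17.7
position: [0.4372, 0.0132, 0.0915]
tool_rot: [-2.384, -2.045, 0.005]
ft_force: [1.0, 0.3, -0.6]
grip_width: 0.227
grip_force: 20.0
```

move_arm(increments="4 2 30 0 0 -5 255;4 2 28 0 0 -5 255;4 2 0 0 0 -5 255;4 2 0 0 0 -5 255;4 2 0 0 0 -5 255;4 2 0 0 0 -5 255;4 2 0 0 0 -5 255;4 2 0 0 0 -5 255")

```text
time: 18.37
position: [0.4705, 0.0297, 0.1494]
tool_rot: [-2.942, -1.101, 0.001]
ft_force: [1.2, -0.3, -0.5]
grip_width: 0.229
grip_force: 20.0
```

move_arm(increments="4 2 0 0 0 -5 255;4 2 0 0 0 -5 255;4 2 0 0 0 -5 255;4 2 0 0 0 -5 255;2 0 0 0 0 -5 255;0 0 0 0 0 -5 255;0 0 0 0 0 -3.6 255;0 0 0 0 0 0 255")

```text
time: 19.03
position: [0.4884, 0.0376, 0.1493]
tool_rot: [3.134, 0.208, -0.001]
ft_force: [-0.8, 0.3, 0.0]
grip_width: 0.222
grip_force: 20.0
```

move_arm(increments="0 0 0 0 0 0 255;0 0 0 0 0 0 255;0 0 0 0 0 0 255;0 0 0 0 0 0 255;0 0 0 0 0 0 255;0 0 0 0 0 0 255;0 0 0 0 0 0 255;0 0 0 0 0 0 255")

```text
time: 19.7
position: [0.4887, 0.0377, 0.1496]
tool_rot: [3.134, 0.21, 0.0]
ft_force: [-0.3, -0.1, 0.1]
grip_width: 0.226
grip_force: 20.0
```

```bash
python3 - <<'E'
from h import *
p=ctrl.get_image("wrist"); s=tool(); print(s); cv2.imwrite("pics/w4.png",p["frame"][:,:,::-1])
z=s[1][2]+.0005
h=np.radians(s[2]+90)
for a,q in blobs(p,"blue",minA=15,s=80)[:3]: print(a,q,ray(p,*q,z),ray(p,*q,z)-s[1]-.037*np.array([np.cos(h),np.sin(h),0]))
for k in("green","yellow"):
  c=[ray(p,*q,.052) for a,q in blobs(p,k,minA=15,s=80)[:2]]; print(k,c,np.mean(c,0),np.linalg.norm(c[0]-c[-1]))
print("left proj",proj(p,[.5892,.037,.035]),"screws",proj(p,[.5984,-.0324,.071]),proj(p,[.6075,-.1018,.071]))
E
```

```text
(19.75, array([0.48867545, 0.03766847, 0.14954589]), np.float64(-82.31665655625957), array([-1.98699519e-05, -6.57719567e-05, -9.99999998e-01]))
483 [321.50931677 179.85300207] [0.52430723 0.04305987 0.15004589] [-0.00103604  0.00044457  0.0005    ]
128 [321.5625  286.84375] [0.45589342 0.03384231 0.15004589] [-0.06944984 -0.00877298  0.0005    ]
98 [481.79591837  32.70408163] [ 0.61107149 -0.0281852   0.15004589] [ 0.08572822 -0.07080049  0.0005    ]
green [array([ 0.64858622, -0.02695627,  0.052     ]), array([ 0.55000739, -0.03941023,  0.052     ])] [ 0.5992968  -0.03318325  0.052     ] 0.09936240394624152
yellow [array([ 0.54644815, -0.11279066,  0.052     ]), array([ 0.66688372, -0.09691761,  0.052     ])] [ 0.60666593 -0.10485413  0.052     ] 0.12147708232963977
left proj (np.float64(337.51507724721347), np.float64(88.76270667787992)) screws (np.float64(428.32784464500133), np.float64(83.03139303609797)) (np.float64(516.6054883258504), np.float64(83.3223929326704))
```

View pics/w4.png

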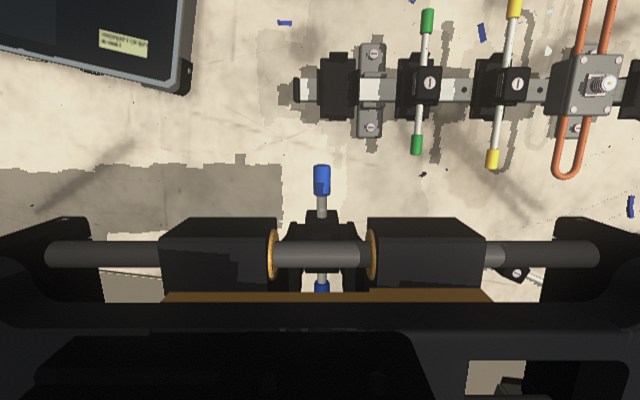

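Green at (428,83) and yellow (514,83) are seated. The left saddle is at (337,86), as predicted, so I'll place blue there.

move_arm(increments="15 0 0 0 0 0 255;20 0 0 0 0 0 255;25 -1 0 0 0 0 255;20 0 0 0 0 0 255;13 0 0 0 0 0 255;8 0 0 0 0 0 255;0 0 -20 0 0 0 255;0 0 -20 0 0 0 255")

```text
time: 20.42
position: [0.591, 0.0367, 0.1101]
tool_rot: [-3.134, -0.21, -0.004]
ft_force: [-0.7, 0.2, -0.8]
grip_width: 0.228
grip_force: 20.0
```

move_arm(increments="0 0 -19 0 0 0 255;0 0 -10 0 0 0 255;0 0 -8 0 0 0 255;0 0 -8 0 0 0 255;0 0 -8 0 0 0 255;0 0 -6 0 0 0 255;0 0 0 0 0 0 255;0 0 0 0 0 0 255")

```text
time: 21.08
position: [0.5906, 0.0368, 0.0514]
tool_rot: [-3.134, -0.21, -0.003]
ft_force: [0.4, 0.1, 1.7]
grip_width: 0.227
grip_force: 20.0
```

move_arm(increments="0 0 0 0 0 0 126;0 0 0 0 0 0 126;0 0 0 0 0 0 126;0 0 15 0 0 0 126;0 0 25 0 0 0 126;0 0 30 0 0 0 126;0 0 30 0 0 0 110;-6 -5 0 0 0 2 110")

```text
time: 21.75
position: [0.5882, 0.0328, 0.1569]
tool_rot: [-3.129, -0.267, -0.017]
ft_force: [1.9, 0.4, 0.9]
grip_width: 0.553
grip_force: 0.0
```

move_arm(increments="-11 -15 0 0 0 4.5 110;-11 -15 0 0 0 4.5 110;-11 -15 0 0 0 4.5 110;-11 -15 0 0 0 4.5 110;-11 -15 0 0 0 4.5 110;-11 -15 0 0 0 4.5 110;-11 -15 0 0 0 4.5 110;-11 -15 0 0 0 4.5 110")

```text
time: 22.42
position: [0.4949, -0.0891, 0.1505]
tool_rot: [-2.893, -1.225, -0.0]
ft_force: [-0.5, 0.6, -0.5]
grip_width: 0.569
grip_force: 0.0
```

move_arm(increments="-11 -15 0 0 0 4.5 110;-11 -15 0 0 0 4.5 110;-11 -15 0 0 0 4.5 110;-11 -15 0 0 0 4.5 110;-11 -15 0 0 0 4.5 110;-11 -15 0 0 0 4.5 110;0 0 0 0 0 0 110;0 0 0 0 0 0 110")

```text
time: 23.08
position: [0.4294, -0.1788, 0.1506]
tool_rot: [-2.534, -1.857, -0.002]
ft_force: [0.2, 0.0, -0.3]
grip_width: 0.567
grip_force: 0.0
```

```bash
python3 - <<'E'
from h import *
p=ctrl.get_image("wrist"); print(tool())
b=blobs(p,"red",minA=15,s=80); print([(a,np.round(q,1),np.round(ray(p,*q,.017),4)) for a,q in b[:5]])
d=np.radians(73.2); print("pred", .4306+.079*np.cos(d),-.1786+.079*np.sin(d))
E
```

```text
(23.1333, array([ 0.42997487, -0.17789708,  0.15063026]), np.float64(-17.428640764268003), array([ 8.11159777e-04,  6.06417903e-04, -9.99999487e-01]))
[(1262, array([618.6,  64.6]), array([ 0.7386, -0.1463,  0.017 ])), (1017, array([620. , 186.6]), array([ 0.7324, -0.2696,  0.017 ])), (188, array([323.5, 112.4]), array([ 0.4553, -0.1027,  0.017 ]))]
pred 0.45343351195861326 -0.10297175969496669
```

Consistent to 2 mm. Descend and grip red.

move_arm(increments="1.5 -0.5 -20 0 0 0.6 110;0 0 -30 0 0 0 110;0 0 -30 0 0 0 110;0 0 -30 0 0 0 110;0 0 -24 0 0 0 110;0 0 0 0 0 0 110;0 0 0 0 0 0 255;0 0 0 0 0 0 255")

```text
time: 23.8
position: [0.4325, -0.1787, 0.0177]
tool_rot: [2.519, 1.875, 0.001]
ft_force: [-0.1, -0.6, 0.2]
grip_width: 0.491
grip_force: 0.0
```

move_arm(increments="0 0 0 0 0 0 255;0 0 0 0 0 0 255;0 0 0 0 0 0 255;0 0 0 0 0 0 255;0 0 0 0 0 0 255;0 0 15 0 0 0 255;0 0 30 0 0 0 255;0 0 30 0 0 0 255")

```text
time: 24.47
position: [0.4297, -0.1787, 0.0915]
tool_rot: [-2.52, -1.873, 0.004]
ft_force: [0.2, 0.5, -1.1]
grip_width: 0.231
grip_force: 20.0
```

move_arm(increments="6 -5 30 0 0 -5 255;6 -5 28 0 0 -5 255;6 -5 0 0 0 -5 255;6 -5 0 0 0 -5 255;6 -5 0 0 0 -5 255;6 -5 0 0 0 -5 255;6 -5 0 0 0 -5 255;6 -5 0 0 0 -5 255")

```text
time: 25.13
position: [0.4792, -0.219, 0.1494]
tool_rot: [-3.012, -0.893, 0.0]
ft_force: [-1.1, -0.3, -0.4]
grip_width: 0.227
grip_force: 20.0
```

move_arm(increments="6 -5 0 0 0 -5 255;6 -5 0 0 0 -5 255;6 -5 0 0 0 -5 255;6 -5 0 0 0 -5 255;2 -2 0 0 0 -5.7 255;0 0 0 0 0 0 255;0 0 0 0 0 0 255;0 0 0 0 0 0 255")

```text
time: 25.8
position: [0.5048, -0.2405, 0.1493]
tool_rot: [-3.134, -0.212, 0.001]
ft_force: [-0.1, -0.2, -0.2]
grip_width: 0.23
grip_force: 20.0
```

move_arm(increments="0 0 0 0 0 0 255;0 0 0 0 0 0 255;0 0 0 0 0 0 255;0 0 0 0 0 0 255;0 0 0 0 0 0 255;0 0 0 0 0 0 255;0 0 0 0 0 0 255;0 0 0 0 0 0 255")

```text
time: 26.47
position: [0.5052, -0.2409, 0.1495]
tool_rot: [3.135, 0.208, -0.0]
ft_force: [0.6, 0.0, -1.4]
grip_width: 0.23
grip_force: 20.0
```

```bash
python3 - <<'E'
from h import *
p=ctrl.get_image("wrist"); s=tool(); print(s); cv2.imwrite("pics/w5.png",p["frame"][:,:,::-1])
z=s[1][2]+.0005
h=np.radians(s[2]+90)
for a,q in blobs(p,"red",minA=15,s=80)[:3]: print(a,q,ray(p,*q,z),ray(p,*q,z)-s[1]-.079*np.array([np.cos(h),np.sin(h),0]))
print("right proj",proj(p,[.6258,-.2406,.035]),proj(p,[.6258,-.2406,.047]))
E
```

```text
(26.5167, array([ 0.50516521, -0.24083516,  0.14953939]), np.float64(-82.42051411221735), array([-3.96580582e-05, -6.07580173e-05, -9.99999997e-01]))
642 [321.70093458 100.81308411] [ 0.58380481 -0.22991434  0.15003939] [0.00032984 0.0005006  0.0005    ]
100 [524.42 116.44] [ 0.59032144 -0.34102819  0.15003939] [ 0.00684646 -0.11061325  0.0005    ]
right proj (np.float64(339.5669862627802), np.float64(64.99113486071482)) (np.float64(340.42672678216536), np.float64(62.04436692808014))
```

View pics/w5.png

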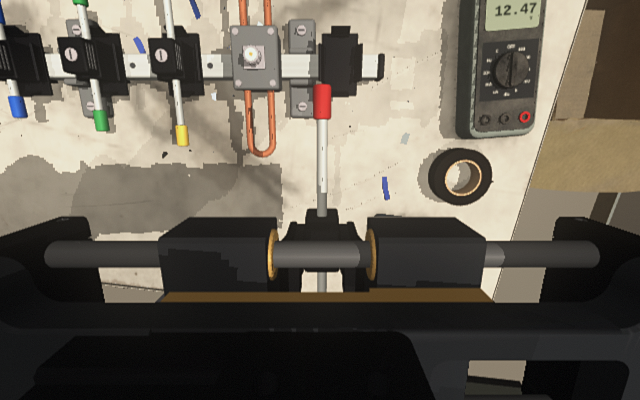

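Red is held square, and the right saddle is at (340,62) as predicted. Placing it.

move_arm(increments="18 0 0 0 0 0 255;25 0 0 0 0 0 255;30 -0.5 0 0 0 0 255;25 0 0 0 0 0 255;14 0 0 0 0 0 255;8 0 0 0 0 0 255;0 0 -20 0 0 0 255;0 0 -20 0 0 0 255")

```text
time: 27.18
position: [0.6261, -0.2421, 0.1101]
tool_rot: [3.133, 0.208, 0.003]
ft_force: [0.1, -0.9, -1.4]
grip_width: 0.225
grip_force: 20.0
```

move_arm(increments="0 0 -19 0 0 0 255;0 0 -10 0 0 0 255;0 0 -8 0 0 0 255;0 0 -8 0 0 0 255;0 0 -8 0 0 0 255;0 0 -6 0 0 0 255;0 0 0 0 0 0 255;0 0 0 0 0 0 255")

```text
time: 27.85
position: [0.6259, -0.2417, 0.0515]
tool_rot: [3.134, 0.207, 0.003]
ft_force: [0.0, -0.6, 2.4]
grip_width: 0.225
grip_force: 20.0
```

move_arm(increments="0 0 0 0 0 0 126;0 0 0 0 0 0 126;0 0 0 0 0 0 126;0 0 15 0 0 0 126;0 0 25 0 0 0 126;0 0 30 0 0 0 126;0 0 30 0 0 0 110;-10 10 10 0 0 0 110")

```text
time: 28.52
position: [0.618, -0.2347, 0.1668]
tool_rot: [3.13, 0.204, 0.012]
ft_force: [0.2, 0.6, 0.9]
grip_width: 0.55
grip_force: 0.0
```

move_arm(increments="-20 20 10 0 0 0 110;-20 20 10 0 0 0 110;-20 20 10 0 0 0 110;-20 20 10 0 0 0 110;-20 20 10 0 0 0 110;-20 20 0 0 0 0 110;-20 20 0 0 0 0 110;0 0 0 0 0 0 110")

```text
time: 29.18
position: [0.4725, -0.0874, 0.2114]
tool_rot: [-3.129, -0.215, 0.0]
ft_force: [0.1, -0.1, 0.2]
grip_width: 0.569
grip_force: 0.0
```

```bash
python3 - <<'E'
from h import *
p=ctrl.get_image("wrist"); p=ctrl.get_image("wrist"); print(tool()); cv2.imwrite("pics/w6.png",p["frame"][:,:,::-1])
C={"red":(.6258,-.2406),"yellow":(.6075,-.1018),"green":(.5984,-.0324),"blue":(.5892,.0370)}
for k,c in C.items():
  for a,q in blobs(p,k,minA=25,s=80)[:6]:
    X=ray(p,*q,.052)
    if np.hypot(X[0]-c[0],X[1]-c[1])<.1: print(k,a,np.round(q),np.round(X[:2],4))
  u,v=proj(p,[*c,.071]); print("  screw pred",round(u),round(v))
  m=np.median(p["depth"][int(v)-3:int(v)+4,int(u)-3:int(u)+4]); f=R.from_rotvec(p["orientation"]).apply([(u-p["cx"])/p["fx"],(v-p["cy"])/p["fy"],1])*m+p["position"]; print("  top z",f)
E
```

```text
(29.2833, array([ 0.47524919, -0.09086526,  0.21170087]), np.float64(-82.3300747528644), array([ 0.0023518 ,  0.00142669, -0.99999622]))
red 161 [477. 142.] [ 0.5468 -0.2524]
  screw pred 497 60
  top z [ 0.6253139  -0.23970267  0.07270099]
yellow 90 [351. 124.] [ 0.547  -0.1108]
yellow 32 [354.   2.] [ 0.6633 -0.0957]
  screw pred 354 59
  top z [ 0.60713442 -0.1016857   0.07262108]
green 165 [284.   9.] [ 0.6481 -0.0267]
green 145 [286. 111.] [ 0.5504 -0.039 ]
  screw pred 282 59
  top z [ 0.59805201 -0.03268116  0.07277951]
blue 184 [214.  22.] [0.6266 0.0425]
blue 155 [220. 100.] [0.5528 0.0327]
  screw pred 211 59
  top z [0.58891173 0.03632581 0.0727443 ]
```

View pics/w6.png

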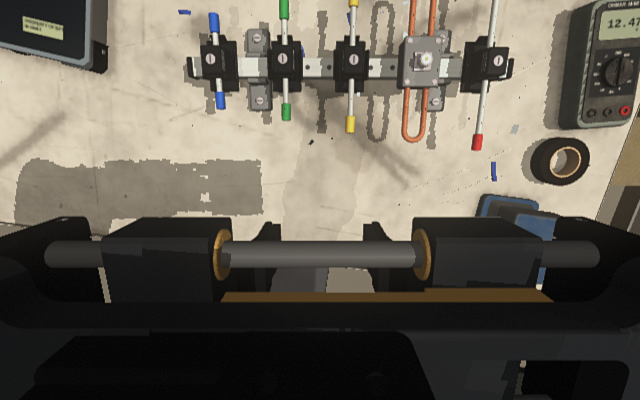

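The last view shows all four screws at the predicted spots, (217,58), (283,58), (353,59) and (498,60). They are at equal height, so the elements are level and seated in the right order. The gripper is clear.

```bash
python3 -c "
from bench import ctrl
print(ctrl.close_job())"
```

```text
the job is handed in; nothing more can be done
None
```

All four elements are seated and let go (red in the right end saddle beside the driven element, then yellow, green and blue going outward on its other side), the multimeter and tape were left alone, and the job is handed in; no verdict was returned.

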